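# Snap the retaining cap onto a solenoid valve stem

## Robot

A 6-joint arm with a two-finger parallel gripper is mounted at the origin on a cart in front of the work surface, level with it; the furniture and walls round the work are solid. World frame = base frame: x ahead of the robot, y to its left, z up, the work surface at z = 0. Lengths are in mm, angles in rad, forces in N, time in s.
With the tool pointing down it reaches from about 275 to 750 mm from the base axis. Payload 10.2 kg.
Tool frame: the origin (TCP) lies between the finger pads; the fingertips stand 19 mm ahead of it and the grasp point (between the pads) is the TCP; z points along the fingers, y is the line along which they close (so a half turn about z gives the same grasp; the last joint's range is limited). The gripper opens to 85 mm and grips with 20 to 120 N. Pads are 22 mm wide; open, the fingers measure 114 mm over their backs; the gripper's body (76 mm by 85 mm) begins 54 mm behind the grasp point. The pads swing forward as they close: fully open they stand 13 mm farther back than shut.
Start: joints at [-1.462, 0.313, 1.498, -0, 1.331, -0.223], TCP at [171.004, -496.376, 250.294] pointing down, gripper open.
Joint ranges: [-2.94, 2.94], [-0.97, 2.17], [0.19, 2.56], [-1.23, 4.37], [0.02, 3.11], [-2.88, 2.88]. Speed limits (rad/s): [2.39, 2.39, 3.01, 3.14, 3.14, 3.14].

## Interface

Orientations are given as a unit quaternion [w, x, y, z].
In Python, from rig import sense, capture, finish_job gives the robot as it stands. The module is installed in compiled form; this text tells all that it offers.
- The arm moves only by the tool move_arm, never from a script. Its argument "moves" is a list of rows, each an object with "turn": the turn, a rotation vector about the tool's x, y, z in rad, a list of three; "translation": the shift along the tool's x, y, z in mm, a list of three; "hand": the opening, from 0 (shut) to 1 (fully open). In form: [{"turn": [wx, wy, wz], "translation": [x, y, z], "hand": hand}, ...]. A call has 1 to 10 rows; each row shifts and turns the commanded pose from where the row before left it, along the tool's axes as they then stand; what a row does not reach is not made up. A row lasts 1/12 s, in which the tool goes at most 41.7 mm and 7.16 degrees, less where a joint would pass 70% of its speed; a pose out of reach is approached as far as the arm can. A call with a gripper value outside its range is refused whole. The fingers move at their own pace and stop on an object; "grip_force" is the grip in N (left out, the last holds). Time passes only in rows, so rows that do not move let the fingers close. It gives the time, the measured TCP pose, the force, the opening and the grip force at its end, in the units of the state.
- sense(): the state, without advancing time (a new reading comes with each control period).
- capture(name): name is "side" or "top"; returns a dict with "image" (400x640x3 uint8, blue, green, red), "z_map" (400x640 float32, mm along the optical axis (not along the pixel's ray), 0 where there is no reading), "vertical_fov" (degrees; the focal length in pixels is half the picture's height over the tangent of half this angle, whatever the lens; pixels are square), "cx", "cy" (the principal point, pixels), "k1" (the pictures are not rectified: a ray, as slopes to the right and down, at radius r is drawn at 1 + k1 r^2 times it, then the intrinsics apply), "R" (3x3) and "t" (3): a world point X has camera coordinates R X + t. Camera axes: x right, y down, z forward; pixel columns grow to the right and rows downward; lengths in mm; the calibration is good to about 2 mm. A picture is of the moment at which its call begins.
- finish_job(): hands the job in; it is judged then, once.
The state is a dict: "time_s": time; "joints": joint angles; "dq": joint speeds; "tau": joint torques, N m; "eef_pos": TCP position; "ee_rot": TCP orientation; "force": force on the tool from outside, world axes, zero at the start; "wrist_torque": the same for the moment, N m; "grip_width": opening from 0.0 (shut) to 1.0 (fully open); "grip_force": force on a finger pad.
Only numpy, scipy, OpenCV 4.12 (cv2) and the standard library are available. Lean on these libraries where they do the work, as an engineer would, in place of code of your own. Each camera call takes 0.05 s, during which the arm holds its last target. There are 200 camera calls.

## Task

One of the three solenoid valves on the brass manifold still has its white transport sleeve over the stem: pull the sleeve off and drop it in the open grounds container, which serves as scrap box. Then put the loose black retaining cap, mouth down, over the split stem, press until it clicks and keep pressing past the click until it is right down against its stop. Finish while still gripping or pushing the cap fully down against its spring washer, so that I can slip the wire clip on; leave the other loose things where they are.

Things in the scene. Friction and masses are not known exactly. Their poses are not given: they have to be found in the camera images.
- valve_block: brass manifold bar on an aluminium plate, fixed to the worktop, carrying three solenoid valves in a row 72 mm apart. The plate is 64x222 mm; the bar's top is 30 mm above the worktop. Origin: centre of the plate's underside; y runs along the row, z up
- valve_open: the unfinished valve, at any of the three places in the row: a fixed coil block 36x36x38 mm (tags stick out 17 mm at its back) with a split stem upright on top. Its two neighbours carry fitted caps held by wire clips (flange 32 mm across, tops 33 mm above the coil blocks). Origin: centre of the coil block's underside; axes parallel to those of valve_block
- stem_foot (a point): point on the stem's axis level with the coil block's top, 68 mm above the worktop. Round the stem's foot lies a springy steel wave washer 28 mm across; its top is 5.5 mm above this point and can be pressed down to 1 mm, where a solid shoulder stops the cap
- stem_tip (a point): top of the stem, on its axis, 24 mm above stem_foot. The stem is four springy barbed steel prongs, 8 mm across at the tip, widening in a taper to 19 mm at the barbs 10.5 mm above stem_foot; the barbs' flat undersides are 9.5 mm above it. Hidden under the sleeve at the start
- wave_spring (a joint): travel of the wave washer: 0 free, 0.0045 m flat. Pushing the cap over the stem takes up to about 15 N; then the prongs snap out over its flange (click, the force drops) with its underside 4.5 mm above stem_foot. There the washer pushes back with about 3 N, rising to 11 N at the stop, 1 mm above stem_foot. Let go, the cap springs back up to 4.5 mm
- sleeve: white plastic transport sleeve, loose, a plain tube with closed top, 26 mm across (28 mm at its foot), 42 mm tall, wall 2 mm, slipped over the stem of valve_open and standing on the wave washer; 16 g, lifts straight off. Origin: centre of its lower rim
- sleeve_mid (a point): centre of the sleeve, 21 mm above its lower rim
- cap: black round retaining cap, loose, mouth down on the worktop: flange 32 mm across and 5 mm high, above it a ribbed barrel 26 mm across, 32 mm tall in all, 22 g. In its underside a hole, 18 mm across at the mouth and narrowing to 14 mm, goes through the 5 mm flange into a wider hollow for the barbs, 26 mm deep in all. Origin: centre of its underside; z up through the barrel
- scrap_box: open grounds container used as scrap box, fixed, 70x119x68 mm tall, about 60x108 mm inside. Origin: centre of its underside, y along its length. It and the cap stand to either side of the valve block, in either order. Right of y = -0.26 stands a blue crate 0.31 m tall holding a machine 0.4 m tall; behind are coffee machines, fronts from x = 0.60, trays 44 mm high from x = 0.54
- spare_valve: spare solenoid valve with coil, loose, 46x48x58 mm, standing at the back right; bystander; origin at its underside
- pump: vibration pump, loose, 44x127x56 mm, lying at the back right; bystander; origin at its underside
- milk_pitcher: steel milk pitcher, loose, 77x102x92 mm, between the two coffee machines; bystander; origin at its underside
- hex_key: hex key, loose, 34x92x5 mm, lying flat in front of the coffee machine with the big dial; bystander; origin at its underside
- tape_roll: roll of black tape, loose, 58 mm across, 19 mm high, lying flat in the gap between the coffee machines; bystander; origin at its underside
- oil_dropper: small dropper bottle, loose, 33 mm across, 102 mm tall, standing in the gap between the coffee machines; bystander; origin at its underside
Not all that is in view belongs to the job. Several things have the shape of the sleeve; the one meant has the colours described above.

How it is judged (in metres and radians):
On the way, in this order (a step that is already met when the one before it is completed fails the run):
1. the transport sleeve is off the stem and lies, let go, in the scrap box (x of sleeve_mid in the frame of scrap_box between -0.035 and 0.035 m and y of sleeve_mid in the frame of scrap_box between -0.06 and 0.06 m and height (world z) of sleeve_mid below 0.055 m and contact force between the fingers and sleeve below 0.2 N), for 0.2 s.
2. the cap has clicked over the barbs of the stem (z of cap in the frame of stem_foot between -0.002 and 0.0044 m and horizontal distance between cap and stem_foot below 0.003 m and angle between cap's own z axis and vertical below 0.1 rad), for 0.1 s.
At the end, for the whole second after the job is handed in: the fingers hold the cap (over 3 N) on the open stem, pressed so far that its underside is under 2.5 mm above the coil block's top (stop 1 mm, click 4.5 mm), within 3 mm of the stem's axis and 0.1 rad of upright; the sleeve lies released in the scrap box (all of step 1 and z of cap in the frame of stem_foot between -0.002 and 0.0025 m and horizontal distance between cap and stem_foot below 0.003 m and angle between cap's own z axis and vertical below 0.1 rad and contact force between the fingers and cap above 3 N); the arm keeps its last pose, push and grip.
It fails at once if one of the other loose things is pushed more than 3 cm (distance of any of spare_valve, pump, milk_pitcher, hex_key, tape_roll, oil_dropper from where it was at the start of the episode above 0.03 m).
It also fails if it takes over 54 s, if anything falls off the work surface, if the arm or the gripper's body presses on something with over 40 N, if the wrist force passes 120 N, or if a joint passes its speed limit or range.

## Working session

There is one attempt and no reset: what is moved stays moved. The work goes in short steps, Python scripts to look and compute and a tool call to move; the robot and the scene stay as the last step left them, time stands still between calls to the robot, and variables do not carry over. Pictures are saved under pics/ and viewed, at most 10 in all, crops included, and the job is handed in when it is done.

Besides the shell and the picture viewer there is one more tool, called after "Call:" as name([rows], argument=value, ...), one row to a line, values as JSON. move_arm: Moves the arm, as the interface text tells. Its arguments: {"type":"object","properties":{"moves":{"type":"array","items":{"type":"object","properties":{"turn":{"type":"array","items":{"type":"number"}},"translation":{"type":"array","items":{"type":"number"}},"hand":{"type":"number"}}}},"grip_force":{"type":"number"}},"required":["moves"]}

```bash
mkdir -p pics; cat > h.py <<'E'
import numpy as np, cv2, pickle
from rig import sense, capture, finish_job
def K(c):
    f=200/np.tan(np.radians(c["vertical_fov"])/2); return f
def ray(c,u,v):
    f=K(c); M=np.array([[f,0,c["cx"]],[0,f,c["cy"]],[0,0,1.]])
    # drawn = true*(1+k1 r^2), r of the true ray
    p=cv2.undistortPoints(np.array([[[u,v]]],float),M,np.array([c["k1"],0,0,0,0.]))[0,0]
    R=np.array(c["R"]);t=np.array(c["t"])
    return -R.T@t, R.T@np.array([p[0],p[1],1.])
def onz(c,u,v,z):
    o,d=ray(c,u,v); return o+d*(z-o[2])/d[2]
def depthpt(c,u,v):
    o,d=ray(c,u,v); return o+d*c["z_map"][int(v),int(u)]
def tri(c1,p1,c2,p2):
    o1,d1=ray(c1,*p1);o2,d2=ray(c2,*p2)
    s=np.linalg.lstsq(np.stack([d1,-d2],1),o2-o1,rcond=None)[0]
    a=o1+s[0]*d1;b=o2+s[1]*d2
    return (a+b)/2,np.linalg.norm(a-b)
E
python3 - <<'E'
from h import *
for n in("side","top"):
    c=capture(n); pickle.dump(c,open(n+"0.pkl","wb")); cv2.imwrite(f"pics/{n}0.png",c["image"])
    print(n,c["vertical_fov"],c["cx"],c["cy"],c["k1"],-np.array(c["R"]).T@c["t"],np.round(c["R"],3).tolist(),(c["z_map"]>0).mean())
print(sense())
E
```

```text
side 44.22362171961174 322.81518499002465 206.38532980240018 -0.023123294236169465 [ 488.43888862  707.9299813  1036.02146366] [[-0.993, -0.121, -0.01], [-0.096, 0.831, -0.547], [0.075, -0.542, -0.837]] 0.996
top 50.449315114271656 321.7035872001973 191.24360945985993 -0.0018328744647733524 [ 481.5132849   115.97936202 1186.023593  ] [[-0.02, -1.0, 0.008], [-0.994, 0.019, -0.107], [0.106, -0.01, -0.994]] 0.99616015625
{'time_s': 0.1, 'joints': array([-1.46239191e+00,  3.13389402e-01,  1.49833087e+00,  1.45593071e-06,
        1.33099460e+00, -2.23400920e-01]), 'dq': array([ 7.41926777e-04, -2.74318230e-03, -7.21820540e-04,  7.71646378e-04,
       -5.17522739e-04,  9.45745725e-05]), 'tau': array([ 2.80715984e-03, -4.12897503e+01, -2.60139960e+01, -1.50366377e-04,
        3.03978559e-03,  3.96275993e-06]), 'eef_pos': array([ 170.98555581, -496.16816764,  249.80605122]), 'ee_rot': array([-5.60140627e-04,  9.86269562e-01,  1.65142474e-01,  3.29508551e-05]), 'force': array([ 0.06465098, -0.91599729, -1.28634837]), 'wrist_torque': array([ 0.01920311, -0.02173848,  0.0246808 ]), 'grip_force': 0.0, 'grip_width': 0.9980271797427192}
```

View pics/side0.png

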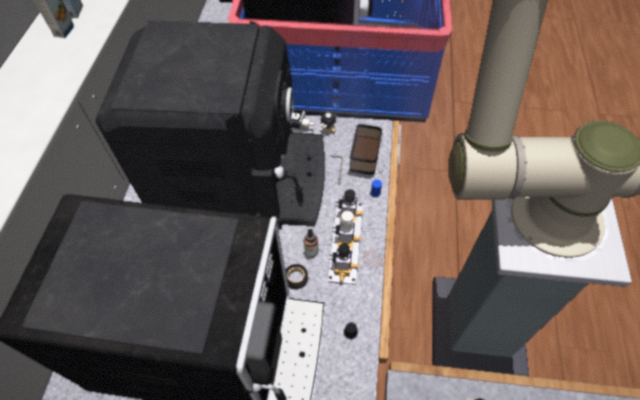

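View pics/top0.png

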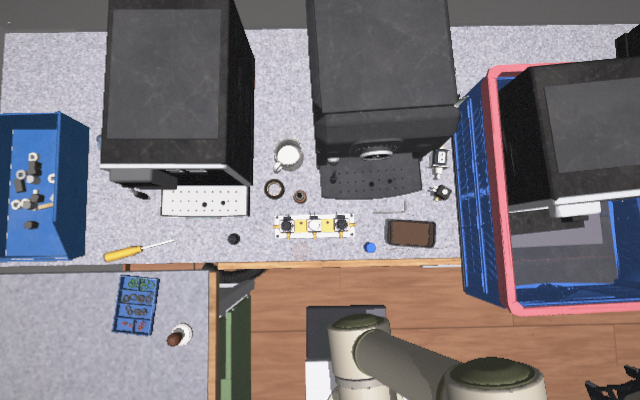

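The side view shows the block at about (345,240) with the white sleeve on the middle valve at (347,222), the cap at (351,330) and the box at (366,150). The top view has the sleeve at (314,225), the cap at (234,239), the box at (410,233) and a blue distractor at (370,247). Next I enlarge crops of both.

```bash
python3 - <<'E'
from h import *
s=pickle.load(open("side0.pkl","rb"));t=pickle.load(open("top0.pkl","rb"))
a=cv2.resize(s["image"][110:350,290:410],None,fx=2.5,fy=2.5,interpolation=cv2.INTER_CUBIC)
b=cv2.resize(t["image"][190:270,220:460],None,fx=2.5,fy=2.5,interpolation=cv2.INTER_CUBIC)
im=np.zeros((600,800,3),np.uint8); im[:600,:300]=a
b2=cv2.resize(t["image"][205:250,220:360],None,fx=3.5,fy=3.5,interpolation=cv2.INTER_CUBIC)
im[:b2.shape[0],310:310+b2.shape[1]]=b2
c2=cv2.resize(t["image"][205:260,360:460],None,fx=3.5,fy=3.5,interpolation=cv2.INTER_CUBIC)
im[200:200+c2.shape[0],310:310+c2.shape[1]]=c2
cv2.imwrite("pics/crop0.png",im)
for n,p in dict(sleeve=(314,225),cap=(234,239),box=(410,233),boxL=(386,233),boxR=(435,233)).items():
    print(n,np.round(depthpt(t,*p),1))
for n,p in dict(sleeve=(347,216),cap=(351,328),box=(366,150)).items(): print(n,np.round(depthpt(s,*p),1))
E
```

```text
sleeve [511.  126.6 116.2]
cap [480.  343.4  34.3]
box [ 486.6 -132.9   28.6]
boxL [488.1 -72.4  -1.4]
boxR [ 485.1 -191.    65.1]
sleeve [514.5 128.2 111.8]
cap [482.1 353.2  31.5]
box [ 486.5 -135.3   27.8]
```

View pics/crop0.png

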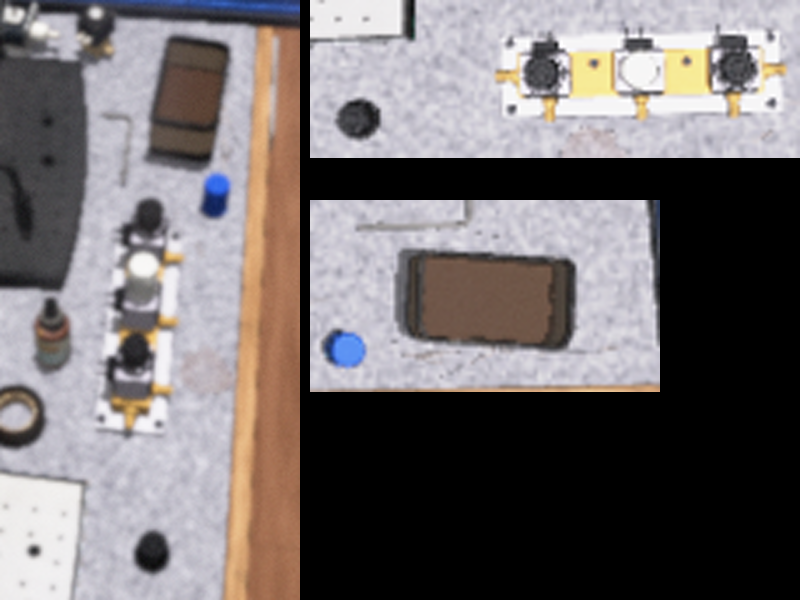

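The sleeve is on the middle valve, between two black caps. The loose cap is at top (234,238), and the scrap box, which already holds grounds, is at top (410,233). Now I measure them with masks in both views.

```bash
cat >> h.py <<'E'
def cloud(c):
    f=K(c); M=np.array([[f,0,c["cx"]],[0,f,c["cy"]],[0,0,1.]])
    v,u=np.mgrid[0:400,0:640]
    p=cv2.undistortPoints(np.stack([u,v],-1).reshape(-1,1,2).astype(float),M,np.array([c["k1"],0,0,0,0.])).reshape(400,640,2)
    d=np.dstack([p,np.ones((400,640))])*c["z_map"][...,None]
    return (d-np.array(c["t"]))@np.array(c["R"])
def blob(m):
    n,l,st,ce=cv2.connectedComponentsWithStats(m.astype(np.uint8))
    i=1+np.argmax(st[1:,4]); 
    return l==i,ce[i],st[i]
E
python3 - <<'E'
from h import *
s=pickle.load(open("side0.pkl","rb"));t=pickle.load(open("top0.pkl","rb"))
for nm,c in(("side",s),("top",t)):
    P=cloud(c); g=cv2.cvtColor(c["image"],cv2.COLOR_BGR2HSV); V=g[...,2]
    near=lambda x,y,r:np.hypot(P[...,0]-x,P[...,1]-y)<r
    print(nm,"table z",np.median(P[...,2][(abs(P[...,0]-440)<15)&(abs(P[...,1]-250)<40)]))
    for n,m in dict(sleeve_top=near(513,127,24)&(P[...,2]>104)&(V>130),
                    sleeve_all=near(513,127,24)&(P[...,2]>80)&(V>110),
                    cap=near(481,346,26)&(V<75),captop=near(481,346,26)&(P[...,2]>26)&(V<75),
                    nb1=near(513,199,24)&(P[...,2]>92),nb2=near(513,55,24)&(P[...,2]>92)).items():
        try:b,ce,st=blob(m)
        except ValueError: print(n,'none');continue
        q=P[b]
        print(n,st.tolist(),np.round(ce,2),"med",np.round(np.median(q,0),1),"mid",np.round((np.percentile(q,3,0)+np.percentile(q,97,0))/2,1),"zmax",np.round(np.percentile(q[:,2],[50,90,97]),1))
    m=(P[...,2]>58)&(abs(P[...,0]-487)<55)&(abs(P[...,1]+133)<80)&(P[...,2]<80)
    q=P[m][:,:2].astype(np.float32); print("boxrim",m.sum(),cv2.minAreaRect(q),np.median(P[m][:,2]))
    m=(P[...,2]>3)&(P[...,2]<12)&(abs(P[...,0]-513)<60)&(abs(P[...,1]-127)<135)&(V>150)
    print("plate",cv2.minAreaRect(P[m][:,:2].astype(np.float32)))
E
```

```text
side table z -0.8507625898283471
sleeve_top [341, 211, 12, 12, 115] [346.65 216.61] med [515.1 131.5 113.8] mid [515.4 129.8 112.6] zmax [113.8 116.6 117.4]
sleeve_all [341, 211, 12, 19, 160] [346.72 218.66] med [514.5 134.5 112.4] mid [515.  130.3  99.8] zmax [112.4 116.3 117.1]
cap [344, 323, 13, 16, 146] [350.39 330.78] med [482.7 358.2  29.3] mid [482.5 355.   18.9] zmax [29.3 32.6 33.5]
captop [345, 323, 12, 12, 92] [350.66 328.55] med [482.7 354.5  31.2] mid [482.8 353.9  30.6] zmax [31.2 32.9 33.8]
nb1 [338, 243, 12, 12, 110] [343.55 248.15] med [514.5 202.3  99.2] mid [514.5 202.   98.7] zmax [ 99.2 102.1 103.2]
nb2 [344, 189, 11, 11, 94] [349.12 193.79] med [515.8  60.1  98.9] mid [516.   58.5  98. ] zmax [ 98.9 101.8 102.9]
boxrim 267 ((489.06903076171875, -130.45681762695312), (123.45804595947266, 69.72185516357422), 85.47530364990234) 65.0956353901529
plate ((514.4368896484375, 125.61106872558594), (117.28584289550781, 267.7678527832031), 1.635582447052002)
top table z -0.35585279283037086
sleeve_top [309, 220, 10, 11, 89] [313.53 224.67] med [511.2 126.9 115. ] mid [512.
[... 160 characters left out ...]
9]
cap [229, 234, 11, 10, 75] [233.96 238.28] med [482.6 344.3  29.8] mid [481.5 346.4  18.2] zmax [29.8 33.  34.4]
captop [229, 235, 8, 9, 46] [232.43 238.61] med [482.6 349.3  30.9] mid [480.1 348.2  31. ] zmax [30.9 33.9 35. ]
nb1 [281, 221, 10, 10, 81] [285.53 225.56] med [510.5 198.5 100.5] mid [511.6 199.4  99.7] zmax [100.5 103.6 104.5]
nb2 [337, 220, 10, 10, 83] [341.65 224.35] med [512.5  55.6 100.1] mid [511.4  56.5  99.9] zmax [100.1 102.4 104.6]
boxrim 238 ((485.38897705078125, -131.974853515625), (119.99486541748047, 69.6187973022461), 85.52812194824219) 66.27408747927493
plate ((512.6679077148438, 126.59552764892578), (269.00506591796875, 119.04837036132812), 89.94224548339844)
```

```bash
cat >> h.py <<'E'
from scipy.spatial.transform import Rotation as Ro
def plan(q,p,tgt,dturn,n):
    """rows from pose (q wxyz,p) to tgt with total turn dturn about tool z, n rows"""
    R=Ro.from_quat(np.array(q)[[1,2,3,0]]);d=(np.array(tgt)-p)/n
    for i in range(n):
        print(np.round(R.inv().apply(d),1).tolist()); R=R*Ro.from_rotvec([0,0,dturn/n])
E
python3 - <<'E'
from h import *
t=pickle.load(open("top0.pkl","rb"));P=cloud(t)
m=(P[...,2]>200)&(P[...,2]<330)&(P[...,1]<-230)&(P[...,1]>-500)&(P[...,0]>250)
print("crate x",np.percentile(P[m][:,0],[0.5,2,50]),"y max",P[m][:,1].max())
for y0,y1 in((-200,-100),(-100,0),(0,100),(60,200),(200,300),(300,400)):
    for z0 in(50,110,200):
        m=(P[...,2]>z0)&(P[...,1]>y0)&(P[...,1]<y1)&(P[...,0]>535)
        print(y0,y1,z0,np.round(P[m][:,0].min()) if m.any() else None,end="; ")
    print()
s=sense();plan(s["ee_rot"],s["eef_pos"],[330,-60,250],-1.239,12)
E
```

```text
crate x [315.87848976 319.34773507 568.49047084] y max -252.6707641223583
-200 -100 50 640.0; -200 -100 110 668.0; -200 -100 200 668.0; 
-100 0 50 612.0; -100 0 110 645.0; -100 0 200 645.0; 
0 100 50 535.0; 0 100 110 620.0; 0 100 200 645.0; 
60 200 50 535.0; 60 200 110 620.0; 60 200 200 658.0; 
200 300 50 535.0; 200 300 110 618.0; 200 300 200 618.0; 
300 400 50 539.0; 300 400 110 618.0; 300 400 200 619.0; 
[24.4, -30.0, 0.0]
[27.3, -27.4, 0.0]
[30.0, -24.4, 0.0]
[32.4, -21.2, 0.0]
[34.4, -17.7, 0.0]
[36.0, -14.1, 0.0]
[37.3, -10.3, 0.0]
[38.2, -6.4, 0.0]
[38.6, -2.5, 0.0]
[38.7, 1.5, 0.0]
[38.3, 5.5, 0.0]
[37.5, 9.4, 0.0]
```

Call:
move_arm([
  {"translation":[17,-34.3,0],"turn":[0,0,0],"hand":1},
  {"translation":[17,-34.3,0],"turn":[0,0,0],"hand":1},
  {"translation":[17,-34.3,0],"turn":[0,0,0],"hand":1},
  {"translation":[17,-34.3,0],"turn":[0,0,0],"hand":1},
  {"translation":[17,-34.3,0],"turn":[0,0,0],"hand":1},
  {"translation":[17,-34.3,0],"turn":[0,0,0],"hand":1},
  {"translation":[17,-34.3,0],"turn":[0,0,0],"hand":1},
  {"translation":[0,0,0],"turn":[0,0,-0.12],"hand":1},
  {"translation":[0,0,0],"turn":[0,0,-0.12],"hand":1},
], grip_force=40)

```text
time_s: 0.85
eef_pos: [205.5, -229.1, 250.4]
ee_rot: [0.001, 0.958, 0.286, 0.0]
force: [0.5, -0.7, -0.0]
grip_width: 1.003
grip_force: 0.0
```

```bash
python3 - <<'E'
from h import *
s=sense();print(s["eef_pos"],s["ee_rot"],s["joints"],s["force"],s["time_s"]);plan(s["ee_rot"],s["eef_pos"],[470,90,230],-0.999,10)
E
```

```text
[ 205.49448006 -229.11087979  250.43926806] [5.42768615e-04 9.58376107e-01 2.85508216e-01 4.71911022e-05] [-1.22722477e+00 -2.00984489e-01  2.04450089e+00  3.69942762e-05
  1.29698720e+00 -2.35511868e-01] [ 0.46533722 -0.70503221 -0.00656242] 0.85
[39.6, -12.2, 2.0]
[40.6, -8.2, 2.0]
[41.2, -4.1, 2.0]
[41.4, 0.0, 2.0]
[41.2, 4.1, 2.0]
[40.6, 8.2, 2.0]
[39.6, 12.2, 2.0]
[38.2, 16.1, 2.0]
[36.4, 19.9, 2.0]
[34.2, 23.4, 2.0]
```

Call:
move_arm([
  {"translation":[38,-11.8,2],"turn":[0,0,-0.1],"hand":1},
  {"translation":[39,-8,2],"turn":[0,0,-0.1],"hand":1},
  {"translation":[40,-4,2],"turn":[0,0,-0.1],"hand":1},
  {"translation":[41,0,2],"turn":[0,0,-0.1],"hand":1},
  {"translation":[41,4,2],"turn":[0,0,-0.1],"hand":1},
  {"translation":[40,8,2],"turn":[0,0,-0.1],"hand":1},
  {"translation":[39,12,2],"turn":[0,0,-0.1],"hand":1},
  {"translation":[38,16,2],"turn":[0,0,-0.1],"hand":1},
  {"translation":[36,20,2],"turn":[0,0,-0.1],"hand":1},
  {"translation":[34,23,2],"turn":[0,0,-0.1],"hand":1},
])

```text
time_s: 1.68
eef_pos: [467.7, 83.5, 229.9]
ee_rot: [-0.0, 0.705, 0.709, -0.0]
force: [0.6, -1.1, 0.5]
grip_width: 1.0
grip_force: 0.0
```

Call:
move_arm([
  {"translation":[15,15,23],"turn":[0,0,0],"hand":1},
  {"translation":[15,15,23],"turn":[0,0,0],"hand":1},
  {"translation":[15,15,24],"turn":[0,0,0],"hand":1},
  {"translation":[0,0,15],"turn":[0,0,0],"hand":1},
  {"translation":[0,0,15],"turn":[0,0,0],"hand":1},
  {"translation":[0,0,0],"turn":[0,0,0],"hand":1},
])

```text
time_s: 2.18
eef_pos: [510.4, 126.5, 127.2]
ee_rot: [-0.002, 0.707, 0.708, -0.002]
force: [0.1, -0.6, -0.2]
grip_width: 0.997
grip_force: 0.0
```

```bash
python3 - <<'E'
from h import *
s=sense();print(s["eef_pos"],s["ee_rot"],s["force"])
im=np.zeros((600,800,3),np.uint8)
for i,(n,r) in enumerate((("side",(180,260,300,400)),("top",(180,270,260,370)))):
    c=capture(n); pickle.dump(c,open(n+"1.pkl","wb"))
    a=cv2.resize(c["image"][r[0]:r[1],r[2]:r[3]],(400,330),interpolation=cv2.INTER_CUBIC)
    im[:330,400*i:400*i+400]=a
cv2.imwrite("pics/hover.png",im[:330])
E
```

```text
[510.36845696 126.48756167 127.2059339 ] [-0.0020811   0.70658845  0.7076184  -0.00215127] [ 0.05874358 -0.6386296  -0.16543445]
```

View pics/hover.png

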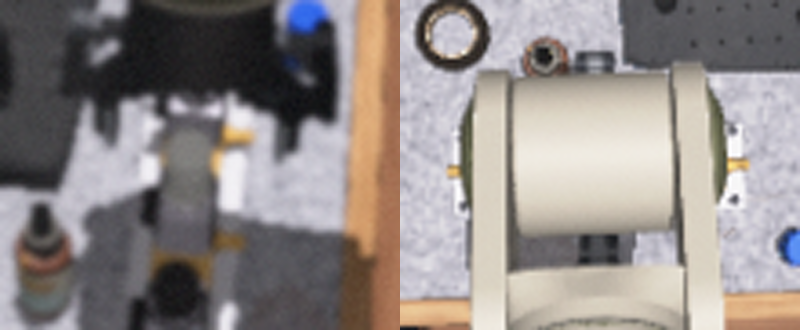

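The sleeve, in shadow at about side pixel (347,221), sits between the fingers. The fingers' centre is about 2–3 mm toward the robot. I shift, descend and grip.

Call:
move_arm([
  {"translation":[2,3,9],"turn":[0,0,0],"hand":0.65},
  {"translation":[0,0,9],"turn":[0,0,0],"hand":0.65},
  {"translation":[0,0,9],"turn":[0,0,0],"hand":0.65},
  {"translation":[0,0,0],"turn":[0,0,0],"hand":0.2},
  {"translation":[0,0,0],"turn":[0,0,0],"hand":0.2},
  {"translation":[0,0,0],"turn":[0,0,0],"hand":0.1},
  {"translation":[0,0,0],"turn":[0,0,0],"hand":0.1},
  {"translation":[0,0,0],"turn":[0,0,0],"hand":0.1},
], grip_force=25)

```text
time_s: 2.95
eef_pos: [515.0, 128.3, 103.6]
ee_rot: [0.0, 0.707, 0.707, 0.0]
force: [0.5, 0.5, -0.5]
grip_width: 0.314
grip_force: 24.6
```

Call:
move_arm([
  {"translation":[0,0,-15],"turn":[0,0,0],"hand":0.1},
  {"translation":[0,0,-25],"turn":[0,0,0],"hand":0.1},
  {"translation":[0,0,-25],"turn":[0,0,0],"hand":0.1},
  {"translation":[-37,-4,0],"turn":[0,0,0],"hand":0.1},
  {"translation":[-37,-4,0],"turn":[0,0,0],"hand":0.1},
  {"translation":[-37,-4,0],"turn":[0,0,0],"hand":0.1},
  {"translation":[-37,-4,0],"turn":[0,0,0],"hand":0.1},
  {"translation":[-37,-4,0],"turn":[0,0,0],"hand":0.1},
  {"translation":[-37,-4,0],"turn":[0,0,0],"hand":0.1},
  {"translation":[-37,-4,0],"turn":[0,0,0],"hand":0.1},
])

```text
time_s: 3.78
eef_pos: [486.7, -132.5, 168.7]
ee_rot: [0.0, 0.707, 0.707, 0.0]
force: [0.5, 0.7, 0.0]
grip_width: 0.314
grip_force: 24.7
```

```bash
python3 - <<'E'
from h import *
s=sense();print(s["eef_pos"],s["grip_width"],s["force"])
im=np.zeros((500,800,3),np.uint8)
for i,(n,r) in enumerate((("side",(90,210,300,400)),("top",(180,270,260,370)))):
    c=capture(n); pickle.dump(c,open(n+"2.pkl","wb"))
    a=cv2.resize(c["image"][r[0]:r[1],r[2]:r[3]],(400,int(400*(r[1]-r[0])/(r[3]-r[2]))),interpolation=cv2.INTER_CUBIC)
    im[:a.shape[0],400*i:400*i+400]=a
cv2.imwrite("pics/overbox.png",im)
E
```

```text
[ 486.68281472 -132.53495978  168.72041628] 0.3136627083374389 [0.5264054  0.69261997 0.03495229]
```

View pics/overbox.png

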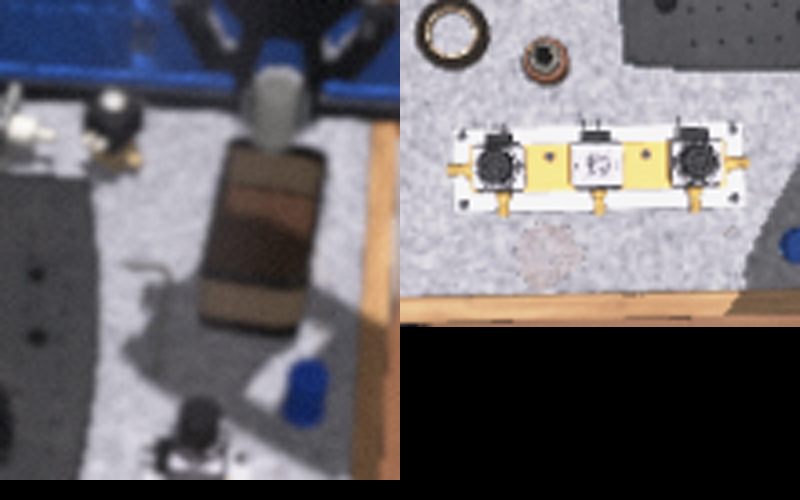

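The sleeve is held over the box at side crop (275,105), and the bare stem shows at top crop (600,163), about pixel (315,225). I lower and release.

Call:
move_arm([
  {"translation":[0,0,25],"turn":[0,0,0],"hand":0.1},
  {"translation":[0,0,25],"turn":[0,0,0],"hand":0.1},
  {"translation":[0,0,24],"turn":[0,0,0],"hand":0.1},
  {"translation":[0,0,0],"turn":[0,0,0],"hand":0.1},
  {"translation":[0,0,0],"turn":[0,0,0],"hand":0.5},
  {"translation":[0,0,0],"turn":[0,0,0],"hand":0.5},
  {"translation":[0,0,0],"turn":[0,0,0],"hand":0.5},
  {"translation":[0,0,-25],"turn":[0,0,0],"hand":0.5},
  {"translation":[0,0,-35],"turn":[0,0,0],"hand":0.5},
  {"translation":[0,0,-35],"turn":[0,0,0],"hand":0.6},
])

```text
time_s: 4.72
eef_pos: [487.0, -130.5, 191.5]
ee_rot: [0.0, 0.707, 0.707, 0.0]
force: [0.6, -0.3, 0.3]
grip_width: 0.596
grip_force: 0.0
```

```bash
python3 - <<'E'
from h import *
s=sense();print(s["eef_pos"],s["grip_width"],s["time_s"])
c=capture("side");P=cloud(c);V=c["image"].min(2)
m=(P[...,2]>30)&(P[...,2]<100)&(abs(P[...,0]-487)<45)&(abs(P[...,1]+132)<65)&(V>100)
print("sleeve in box?",m.sum(),np.round(np.median(P[m],0),1) if m.any() else '',np.percentile(P[m][:,2],[5,95]) if m.any() else '')
# calibration with held sleeve: side2, TCP (486.7,-132.5,168.7)
c=pickle.load(open("side2.pkl","rb"));P=cloud(c);V=c["image"].min(2)
near=np.hypot(P[...,0]-487,P[...,1]+132)<24
m=near&(P[...,2]>170)&(V>80)&(P[...,2]<190)
b,ce,st=blob(m);q=P[b];print("side held",st,ce,np.round(np.median(q,0),1),np.round((q.min(0)+q.max(0))/2,1))
# stem in both
for n in("top2","side2"):
    c=pickle.load(open(n+".pkl","rb"));P=cloud(c)
    m=(np.hypot(P[...,0]-513,P[...,1]-128)<16)&(P[...,2]>74);b=m;q=P[b]
    print(n,m.sum(),np.round(np.median(q,0),1) if m.any() else '', np.round(q.mean(0),1),q[:,2].max())
E
```

```text
[ 486.96627108 -130.5311708   191.53683061] 0.5956442089060255 4.7167
sleeve in box? 125 [ 492.1 -122.2   63.4] [48.59704751 68.6352198 ]
side held [363 107  13  11 104] [368.91346154 111.38461538] [ 488.4 -127.5  179. ] [ 488.7 -130.3  179.5]
top2 39 [509.2 129.6  76.6] [510.7 128.9  80.6] 92.62875125415417
side2 47 [513.5 132.6  80.9] [514.  131.8  82. ] 92.81458449852178
```

```bash
python3 - <<'E'
from h import *
t=pickle.load(open("top0.pkl","rb"));s=pickle.load(open("side0.pkl","rb"));s2=pickle.load(open("side2.pkl","rb"))
print("cap top@0",onz(t,234,238.4,0)-[0,1.9,0],"sleeve top",onz(t,313.55,224.7,113))
print("cap side captop@32",onz(s,350.66,328.55,32),"all@14",onz(s,350.4,330.8,15))
print("sleeve side@115.5",onz(s,346.65,216.61,113),"nb mid",(onz(s,343.55,248.15,99)+onz(s,349.12,193.79,99))/2)
h=sense(); print("held side@~180",onz(s2,368.91,111.38,179))
print("nb mid top",(onz(t,285.53,225.56,100)+onz(t,341.65,224.35,100))/2)
E
```

```text
cap top@0 [481.59296162 348.31095972   0.        ] sleeve top [511.89626602 127.79014282 113.        ]
cap side captop@32 [482.66520581 354.70185956  32.        ] all@14 [482.66625429 353.7036364   15.        ]
sleeve side@115.5 [515.08812298 130.61416815 113.        ] nb mid [515.11711814 130.82958178  99.        ]
held side@~180 [ 488.59268587 -128.23175549  179.        ]
nb mid top [511.61313431 127.79688844 100.        ]
```

Call:
move_arm([
  {"translation":[36.9,0,3],"turn":[0,0,0.1208],"hand":0.7},
  {"translation":[36.6,-4.4,3],"turn":[0,0,0.1208],"hand":0.7},
  {"translation":[35.8,-8.8,3],"turn":[0,0,0.1208],"hand":0.7},
  {"translation":[34.5,-13.1,3],"turn":[0,0,0.1208],"hand":0.7},
  {"translation":[32.7,-17.2,3],"turn":[0,0,0.1208],"hand":0.7},
  {"translation":[30.4,-21,3],"turn":[0,0,0.1208],"hand":0.7},
  {"translation":[27.6,-24.5,3],"turn":[0,0,0.1208],"hand":0.7},
  {"translation":[24.5,-27.6,3],"turn":[0,0,0.1208],"hand":0.7},
  {"translation":[21,-30.4,3],"turn":[0,0,0.1208],"hand":0.7},
  {"translation":[17.2,-32.7,3],"turn":[0,0,0.1208],"hand":0.7},
])

```text
time_s: 5.6
eef_pos: [477.3, 218.1, 162.2]
ee_rot: [0.0, 0.977, 0.213, 0.001]
force: [0.4, -0.5, 0.4]
grip_width: 0.699
grip_force: 0.0
```

Call:
move_arm([
  {"translation":[13.1,-34.5,3],"turn":[0,0,0.1208],"hand":0.7},
  {"translation":[8.8,-35.8,3],"turn":[0,0,0.1208],"hand":0.7},
  {"translation":[4.4,-36.6,3],"turn":[0,0,0.1208],"hand":0.7},
  {"translation":[0,0,20],"turn":[0,0,0],"hand":0.7},
  {"translation":[0,0,20],"turn":[0,0,0],"hand":0.7},
  {"translation":[0,0,0],"turn":[0,0,0],"hand":0.7},
])

```text
time_s: 6.1
eef_pos: [467.5, 323.7, 110.0]
ee_rot: [0.001, 0.999, 0.042, -0.002]
force: [0.5, -0.3, -1.2]
grip_width: 0.702
grip_force: 0.0
```

```bash
python3 - <<'E'
from h import *
s=sense();print(s["eef_pos"],s["ee_rot"],s["force"],s["time_s"],s["joints"])
c=capture("side");P=cloud(c);V=c["image"].min(2)
m=(P[...,2]>30)&(P[...,2]<100)&(abs(P[...,0]-487)<45)&(abs(P[...,1]+132)<65)&(V>100)
b,ce,st=blob(m);q=P[b];print("sleeve",st,np.round(np.median(q,0),1),np.percentile(q[:,2],[5,95]))
cv2.imwrite("pics/box_cap.png",cv2.resize(c["image"][100:370,280:410],None,fx=2.2,fy=2.2,interpolation=cv2.INTER_CUBIC))
E
```

```text
[467.52365587 323.66188018 109.97594827] [ 7.70840126e-04  9.99118876e-01  4.19150520e-02 -2.00159549e-03] [ 0.52810702 -0.29205078 -1.1887155 ] 6.1 [ 3.99569101e-01  5.52081495e-01  1.53064804e+00 -4.89177757e-05
  1.06315271e+00  1.88653444e+00]
sleeve [360 140  11  15 114] [ 488.8 -121.4   59.8] [36.25523664 65.07303888]
```

View pics/box_cap.png

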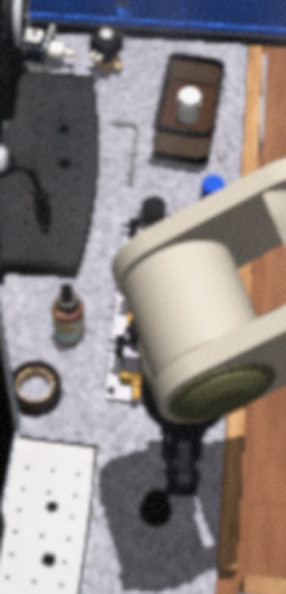

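The sleeve stands in the box at crop (188,103). The cap, at crop (155,508), is free ahead of the fingers. I centre over the cap and squeeze along y.

Call:
move_arm([
  {"translation":[8,-12.3,0],"turn":[0,0,0],"hand":0.7},
  {"translation":[8,-12.3,0],"turn":[0,0,0],"hand":0.7},
  {"translation":[0,0,10],"turn":[0,0,0.084],"hand":0.7},
  {"translation":[0,0,20],"turn":[0,0,0],"hand":0.7},
  {"translation":[0,0,20],"turn":[0,0,0],"hand":0.7},
  {"translation":[0,0,20],"turn":[0,0,0],"hand":0.7},
  {"translation":[0,0,10],"turn":[0,0,0],"hand":0.7},
  {"translation":[0,0,0],"turn":[0,0,0],"hand":0.5},
  {"translation":[0,0,0],"turn":[0,0,0],"hand":0.3},
  {"translation":[0,0,0],"turn":[0,0,0],"hand":0.2},
], grip_force=20)

```text
time_s: 6.98
eef_pos: [484.0, 349.7, 34.3]
ee_rot: [-0.001, 1.0, -0.001, 0.001]
force: [-0.1, -1.4, 3.8]
grip_width: 0.298
grip_force: 19.3
```

Call:
move_arm([
  {"translation":[0,0,0],"turn":[0,0,0],"hand":0.2},
  {"translation":[0,0,0],"turn":[0,0,0],"hand":0.2},
])

```text
time_s: 7.15
eef_pos: [484.0, 349.7, 34.3]
ee_rot: [-0.001, 1.0, -0.001, 0.001]
force: [-0.1, -1.4, 6.9]
grip_width: 0.302
grip_force: 20.0
```

Call:
move_arm([
  {"translation":[0,0,0],"turn":[0,0,0],"hand":0.7},
  {"translation":[0,0,0],"turn":[0,0,0],"hand":0.7},
  {"translation":[0,0,0],"turn":[0,0,-0.12],"hand":0.7},
  {"translation":[0,0,0],"turn":[0,0,-0.12],"hand":0.7},
  {"translation":[0,0,0],"turn":[0,0,-0.12],"hand":0.7},
  {"translation":[0,0,0],"turn":[0,0,-0.12],"hand":0.7},
  {"translation":[0,0,0],"turn":[0,0,-0.12],"hand":0.7},
  {"translation":[0,0,0],"turn":[0,0,-0.12],"hand":0.7},
  {"translation":[0,0,0],"turn":[0,0,-0.12],"hand":0.7},
  {"translation":[0,0,0],"turn":[0,0,-0.12],"hand":0.7},
])

```text
time_s: 7.98
eef_pos: [482.9, 349.4, 32.4]
ee_rot: [-0.0, 0.886, 0.464, -0.0]
force: [-0.5, -0.3, 0.2]
grip_width: 0.701
grip_force: 0.0
```

Call:
move_arm([
  {"translation":[0,0,0],"turn":[0,0,-0.12],"hand":0.7},
  {"translation":[0,0,0],"turn":[0,0,-0.12],"hand":0.7},
  {"translation":[0,0,0],"turn":[0,0,-0.12],"hand":0.7},
  {"translation":[0,0,0],"turn":[0,0,-0.12],"hand":0.7},
  {"translation":[0,0,0],"turn":[0,0,-0.12],"hand":0.7},
  {"translation":[0,0,0],"turn":[0,0,-0.01],"hand":0.7},
  {"translation":[0,0,0],"turn":[0,0,0],"hand":0.7},
])

```text
time_s: 8.57
eef_pos: [482.9, 349.4, 32.4]
ee_rot: [-0.0, 0.709, 0.705, -0.0]
force: [0.2, 0.2, -0.1]
grip_width: 0.701
grip_force: 0.0
```

Call:
move_arm([
  {"translation":[0,0,5],"turn":[0,0,-0.005],"hand":0.7},
  {"translation":[0,0,0],"turn":[0,0,0],"hand":0.5},
  {"translation":[0,0,0],"turn":[0,0,0],"hand":0.3},
  {"translation":[0,0,0],"turn":[0,0,0],"hand":0.1},
  {"translation":[0,0,0],"turn":[0,0,0],"hand":0.1},
  {"translation":[0,0,0],"turn":[0,0,0],"hand":0.1},
], grip_force=70)

```text
time_s: 9.07
eef_pos: [483.1, 349.5, 27.5]
ee_rot: [0.0, 0.706, 0.708, 0.0]
force: [0.1, 0.0, 1.5]
grip_width: 0.287
grip_force: 68.7
```

Call:
move_arm([
  {"translation":[0,0,-20],"turn":[0,0,0],"hand":0.1},
  {"translation":[0,0,-35],"turn":[0,0,0],"hand":0.1},
  {"translation":[0,0,-35],"turn":[0,0,0],"hand":0.1},
  {"translation":[0,0,-30],"turn":[0,0,0],"hand":0.1},
  {"translation":[-37,5,0],"turn":[0,0,0],"hand":0.1},
  {"translation":[-37,5,0],"turn":[0,0,0],"hand":0.1},
  {"translation":[-37,5,0],"turn":[0,0,0],"hand":0.1},
  {"translation":[-37,5,0],"turn":[0,0,0],"hand":0.1},
  {"translation":[-37,5,0],"turn":[0,0,0],"hand":0.1},
  {"translation":[-37,5,0],"turn":[0,0,0],"hand":0.1},
])

```text
time_s: 9.9
eef_pos: [513.5, 125.8, 147.5]
ee_rot: [0.0, 0.706, 0.708, 0.0]
force: [0.8, 0.2, 0.5]
grip_width: 0.281
grip_force: 68.7
```

Call:
move_arm([
  {"translation":[0,0,0],"turn":[0,0,0],"hand":0.1},
  {"translation":[0,0,0],"turn":[0,0,0],"hand":0.1},
])

```text
time_s: 10.07
eef_pos: [513.9, 126.0, 147.4]
ee_rot: [-0.0, 0.707, 0.707, 0.0]
force: [-0.6, 0.3, -0.2]
grip_width: 0.284
grip_force: 68.8
```

```bash
python3 - <<'E'
from h import *
s=sense();print(s["eef_pos"],s["grip_width"],s["force"],s["ee_rot"])
c=capture("side"); pickle.dump(c,open("side3.pkl","wb"))
cv2.imwrite("pics/hovercap.png",cv2.resize(c["image"][170:270,300:400],None,fx=6,fy=6,interpolation=cv2.INTER_CUBIC))
E
```

```text
[513.86278197 125.99069527 147.39930539] 0.2841067112933367 [-0.61308718  0.26962517 -0.21712936] [-3.34519994e-05  7.07329975e-01  7.06883515e-01  3.66023465e-05]
```

View pics/hovercap.png

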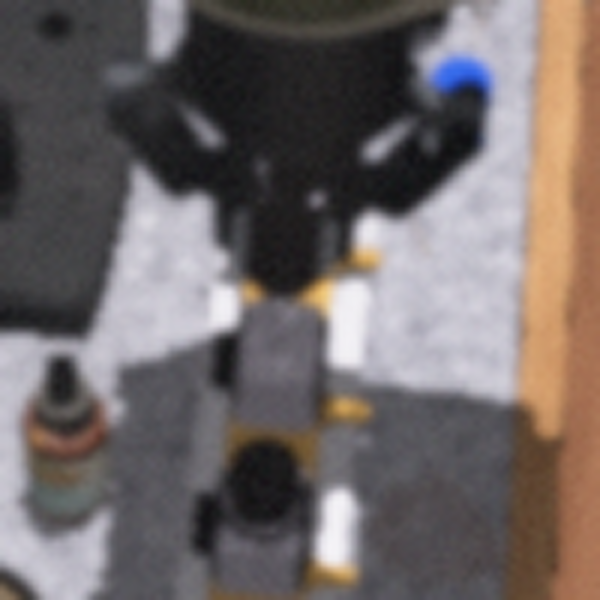

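The cap is held level over the stem, with its lower rim at crop (283,290) in line with the coil at x≈282. I correct by about 1 mm and lower onto the tip.

Call:
move_arm([
  {"translation":[1.5,-0.7,8],"turn":[0,0,0],"hand":0.1},
  {"translation":[0,0,10],"turn":[0,0,0],"hand":0.1},
  {"translation":[0,0,8],"turn":[0,0,0],"hand":0.1},
  {"translation":[0,0,5],"turn":[0,0,0],"hand":0.1},
  {"translation":[0,0,4],"turn":[0,0,0],"hand":0.1},
  {"translation":[0,0,0],"turn":[0,0,0],"hand":0.1},
])

```text
time_s: 10.62
eef_pos: [512.7, 129.1, 111.4]
ee_rot: [-0.0, 0.706, 0.708, -0.001]
force: [-0.4, -0.7, -0.7]
grip_width: 0.282
grip_force: 68.8
```

Call:
move_arm([
  {"translation":[-1.2,0.3,2],"turn":[0,0,0],"hand":0.1},
  {"translation":[0,0,2],"turn":[0,0,0],"hand":0.1},
  {"translation":[0,0,0],"turn":[0,0,0],"hand":0.1},
])

```text
time_s: 10.87
eef_pos: [513.2, 127.7, 108.2]
ee_rot: [-0.0, 0.706, 0.708, -0.0]
force: [-0.1, -1.0, 0.0]
grip_width: 0.284
grip_force: 68.8
```

Call:
move_arm([
  {"translation":[0,0,1.5],"turn":[0,0,0],"hand":0.1},
  {"translation":[0,0,1.5],"turn":[0,0,0],"hand":0.1},
  {"translation":[0,0,0],"turn":[0,0,0],"hand":0.1},
])

```text
time_s: 11.12
eef_pos: [513.4, 127.6, 105.5]
ee_rot: [0.0, 0.706, 0.708, 0.0]
force: [1.1, -2.6, 1.4]
grip_width: 0.279
grip_force: 69.0
```

Call:
move_arm([
  {"translation":[0,0,1.5],"turn":[0,0,0],"hand":0.1},
  {"translation":[0,0,1],"turn":[0,0,0],"hand":0.1},
  {"translation":[0,0,0],"turn":[0,0,0],"hand":0.1},
])

```text
time_s: 11.37
eef_pos: [513.6, 127.6, 103.4]
ee_rot: [0.001, 0.706, 0.708, 0.0]
force: [-1.1, -2.1, 6.7]
grip_width: 0.287
grip_force: 69.6
```

Call:
move_arm([
  {"translation":[-0.7,0,1.5],"turn":[0,0,0],"hand":0.1},
  {"translation":[0,0,1.5],"turn":[0,0,0],"hand":0.1},
  {"translation":[0,0,0],"turn":[0,0,0],"hand":0.1},
])

```text
time_s: 11.62
eef_pos: [513.3, 127.2, 100.1]
ee_rot: [0.0, 0.706, 0.708, 0.0]
force: [0.4, -0.8, 1.5]
grip_width: 0.283
grip_force: 71.5
```

Call:
move_arm([
  {"translation":[0,0,1.5],"turn":[0,0,0],"hand":0.1},
  {"translation":[0,0,1],"turn":[0,0,0],"hand":0.1},
  {"translation":[0,0,0],"turn":[0,0,0],"hand":0.1},
])

```text
time_s: 11.87
eef_pos: [513.4, 127.3, 97.7]
ee_rot: [0.0, 0.706, 0.708, 0.0]
force: [-1.1, -0.6, 8.3]
grip_width: 0.277
grip_force: 72.4
```

Call:
move_arm([
  {"translation":[0,0,1.5],"turn":[0,0,0],"hand":0.1},
  {"translation":[0,0,1.5],"turn":[0,0,0],"hand":0.1},
  {"translation":[0,0,0],"turn":[0,0,0],"hand":0.1},
  {"translation":[0,0,0],"turn":[0,0,0],"hand":0.1},
])

```text
time_s: 12.2
eef_pos: [513.7, 127.3, 96.2]
ee_rot: [0.001, 0.706, 0.708, 0.001]
force: [-6.1, -0.3, 19.6]
grip_width: 0.279
grip_force: 74.1
```

Call:
move_arm([
  {"translation":[0,0,0.5],"turn":[0,0,0],"hand":0.1},
  {"translation":[0,0,0],"turn":[0,0,0],"hand":0.1},
  {"translation":[0,0,0],"turn":[0,0,0],"hand":0.1},
  {"translation":[0,0,0],"turn":[0,0,0],"hand":0.1},
])

```text
time_s: 12.53
eef_pos: [513.8, 127.3, 96.1]
ee_rot: [0.001, 0.706, 0.708, 0.001]
force: [-7.8, -0.1, 24.5]
grip_width: 0.282
grip_force: 74.6
```

```bash
python3 - <<'E'
from h import *
s=sense();print(s["eef_pos"],s["grip_width"],s["grip_force"],s["force"],s["time_s"])
c=capture("side")
cv2.imwrite("pics/final.png",cv2.resize(c["image"][120:270,290:400],None,fx=4,fy=4,interpolation=cv2.INTER_CUBIC))
E
```

```text
[513.77425107 127.31256207  96.13247947] 0.28222601040432993 74.58549942442914 [-7.83981462 -0.09890799 24.5220806 ] 12.5333
```

View pics/final.png

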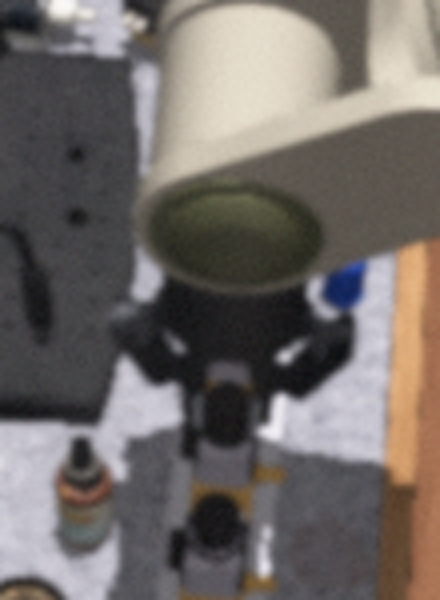

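The cap is fully down on the middle valve at crop (228,412). The force rises to 24 N with no further travel, so it is against the stop. I hand the job in.

```bash
python3 -c "
from rig import finish_job
print(finish_job())"
```

```text
the job is handed in; nothing more can be done
None
```

The sleeve stands in the scrap box, and the cap is clicked onto the middle valve and held gripped against its stop at about 24 N; I handed the job in at about 12.6 s, and no verdict came back.

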